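# Set out the supper row

## Robot

A 6-joint arm with a two-finger parallel gripper is mounted at the origin on a cart in front of the work surface, level with it; the furniture and walls round the work are solid. World frame = base frame: x ahead of the robot, y to its left, z up, the work surface at z = 0. Lengths are in mm, angles in rad, forces in N, time in s.
With the tool pointing down it reaches from about 350 to 775 mm from the base axis. Payload 7.3 kg.
Tool frame: the origin (TCP) lies at the very end of the fingers, on their centre line; the grasp point (between the pads) lies 19 mm behind it (manip.hold_point_z is the distance from the TCP to the grasp point, in mm); z points along the fingers, y is the direction in which the jaws open and shut (so a half turn about z gives the same grasp; the last joint's range is limited). The gripper opens to 92 mm and grips with 3 to 60 N. Pads are 19 mm wide; open, the fingers measure 130 mm over their backs; the gripper's body (75 mm by 190 mm) begins 47 mm behind the grasp point.
Start: joints at [1.202, 0.342, 1.524, -0, 1.275, -0.146], TCP at [115.988, 512.047, 226.741] pointing down, gripper open.
Joint ranges: [-2.53, 2.53], [-0.77, 2.02], [0.04, 2.7], [-1, 4.14], [0.28, 2.66], [-3.11, 3.11]. Speed limits (rad/s): [2.57, 2.57, 3.14, 3.14, 3.14, 3.14].

## Interface

Orientations are given as a unit quaternion [x, y, z, w].
In Python, from workcell import manip gives the robot as it stands. Calls block until the motion is done:
- manip.movep(position, orientation): joint-space move of the TCP to a pose.
- manip.servo_line(position, attitude=None, velocity=150, max_force=None): straight line of the TCP; attitude=None keeps the orientation; velocity is the mean speed in mm/s. With max_force (N) it stops when the force on the tool has changed by that much, and returns True; else False.
- manip.set_joints(angles): joint-space move.
- manip.let_go() and manip.gripper_close(force=None): open the fingers fully, or close them until they stop; force is the grip in N (None keeps the last).
- manip.pause(seconds).
- manip.inverse_kinematics(position, orientation): joint angles nearest the present ones, or None.
- manip.camera(name): name is "scene" or "top"; returns a dict with "color" (480x640x3 uint8, red, green, blue), "depth" (480x640 float32, mm along the optical axis (not along the pixel's ray), 0 where there is no reading), "fx", "fy", "cx", "cy" (pixels), "T" (4x4, takes a point from camera to world coordinates). Camera axes: x right, y down, z forward; pixel columns grow to the right and rows downward; lengths in mm; the calibration is good to about 2 mm. A picture is of the moment at which its call begins.
A pose or a line that the arm cannot do raises manip.PlanningError and nothing moves.
- manip.close_job(): hands the job in, once; it reports no verdict.
Trained networks look in a picture, given as the dict that the camera call returned (one of the last four; its "shot" number tells which), for a name from the list of things; names that differ only in an ending like _2 or _b are one class to them, and where a whole thing is asked for, a point or a joint stands for the part that bears it (a point fixed in the world has none). Each returns a list of dicts, best first, with "p" (0 to 1); they miss things now and then, are a little off and sometimes report something else, mostly with a low value. They report only what shows in the picture. A call takes as long as a camera call. They do not tell look-alikes from the thing itself.
- manip.silhouettes(picture, query): "mask" (480x640 bool, what is visible of it).
- manip.spot_point(picture, query): "position" ([x, y, z] in mm, in the coordinates of the camera as it stood for that picture, good to about 4 mm: a listed point, or the origin of a listed thing).
Readings, each from a call of its own:
- manip.get_t(): time.
- manip.get_joints(): joint angles.
- manip.get_joint_vel(): joint speeds.
- manip.get_tau(): joint torques, N m.
- manip.get_ee_pos(): TCP position.
- manip.get_orientation(): TCP orientation.
- manip.get_force(): force on the tool from outside, world axes, zero at the start.
- manip.get_wrist_torque(): the same for the moment, N m.
- manip.get_grip_width(): finger opening in mm.
Only numpy, scipy, OpenCV 4.12 (cv2) and the standard library are available. Lean on these libraries where they do the work, as an engineer would, in place of code of your own. Each camera call takes 0.05 s, during which the arm holds its last target. There are 200 camera calls.

## Task

Set out the supper things in one straight row along the worktop: put the lemon in the middle of the shallow dish, the tea light in the middle of the top of the low wide tin, the salt shaker exactly halfway between the dish and the tin, and the small spice jar with the green lid on the other side of the dish, in line with dish and tin and just as far from the middle of the dish as the salt shaker. Shaker, jar and tea light must stand upright; the dish and the tin stay where they are, and leave the teaspoon and the matchbox alone.

Things in the scene. Friction and masses are not known exactly. Their poses are not given: they have to be found in the camera images.
- dish: Shallow round cream dish with a brown rim, 134 mm across, rim 36 mm high, flat inner floor 80 mm across, 8 mm above the worktop. Fixed. Origin: centre of its underside; z up. Its y axis runs along the row, within 0.1 rad of world y: the low tin's middle lies 250 mm away on it, at +y or -y depending on the start.
- low_tin: Low wide food tin, 86 mm diameter, 40 mm tall, flat top. Fixed to the worktop. Origin: centre of its underside; z up. (A narrower, taller tin at the back is not part of the job.) Mind the wall cabinets above: their fronts are at x = 0.59 m and their undersides about 0.53 m up, so a wrist lifted high over the row meets them.
- lemon_mid (a point): The middle of the lemon. Loose yellow lemon lying on the worktop, 72 mm long along its own x axis, 57 mm wide along its y axis, 58 mm high (middle 29 mm above what it lies on), 0.11 kg; at the start its long axis is within 0.3 rad of the world x axis. Grasp it across its width.
- tea_light: Loose small round tea light: a metal cup with red wax, 38 mm diameter, 15 mm high (18 mm to the wick), about 10 g. Origin: centre of its underside (1 mm above it); z up.
- salt_shaker: Loose clear salt shaker with a rounded grey top, upright, 90 mm tall; body up to 44 mm diameter, top part 34 mm diameter from 74 to 90 mm height. Origin: centre of its underside; z up.
- spice_jar: Loose small glass spice jar with a green lid, upright, 106 mm tall; jar 44 mm diameter, lid 45 mm diameter from 85 mm height up. The only one of its kind here. Origin: centre of its underside; z up.
- teaspoon: Loose metal teaspoon, 132 mm long, 27 mm wide, 12 mm high, lying across behind the row. Not to be moved.
- matchbox: Loose small dark green matchbox, 54 x 36 x 16 mm, lying behind the teaspoon. Not to be moved.
Things that resemble listed ones, but are neither listed nor needed, are in the scene too. What is shaped like the spice_jar but blue or red is not meant.

How it is judged:
By the outcome, as a careful person would: the job done as asked, in the order asked, and still so for the second after the job is handed in, with the robot touching nothing.
It also fails if it takes over 112 s, if anything falls off the work surface, if the arm or the gripper's body presses on something with over 40 N, if the wrist force passes 120 N, or if a joint passes its speed limit or range.

## Working session

There is one attempt and no reset: what is moved stays moved. The work goes in short steps, each a Python script; the robot and the scene stay as the last script left them, time stands still between calls to the robot, and variables do not carry over. Pictures are saved under pics/ and viewed, about 12 in all and at most 16, crops included, and the job is handed in when it is done.

```bash
ls; mkdir -p pics
cat > h.py <<'E'
import numpy as np, cv2
from workcell import manip
def w(pic,p): return (pic["T"]@np.r_[p,1])[:3]
def cloud(pic):
    d=pic["depth"].astype(float); v,u=np.mgrid[:480,:640]
    P=np.stack([(u-pic["cx"])/pic["fx"]*d,(v-pic["cy"])/pic["fy"]*d,d],-1)
    return P@pic["T"][:3,:3].T+pic["T"][:3,3]
def save(pic,n): cv2.imwrite(f"pics/{n}.png",pic["color"][:,:,::-1])
E
python3 - <<'E'
from h import *
np.set_printoptions(precision=1,suppress=True)
print(manip.get_t(),manip.get_orientation(),manip.get_ee_pos())
for c in("scene","top"):
    p=manip.camera(c); save(p,c+"0"); print(c,p["T"])
    for n in "dish low_tin lemon_mid tea_light salt_shaker spice_jar teaspoon matchbox".split():
        for r in manip.spot_point(p,n):
            q=np.array(r["position"]); print(n,round(r["p"],2),w(p,q),(q[:2]/q[2]*p["fx"]+[p["cx"],p["cy"]]))
E
```

```text
pics
0.0 [ 0.1  1.  -0.  -0. ] [115.8 511.6 226.1]
scene [[    0.7    -0.5     0.5  -369.2]
 [   -0.7    -0.5     0.5 -1068.9]
 [   -0.     -0.7    -0.7  1364.6]
 [    0.      0.      0.      1. ]]
dish 0.81 [493.1 137.6  -2.2] [273.2 220.7]
low_tin 0.92 [ 509.7 -107.5   -2.7] [322. 252.]
lemon_mid 0.45 [426.8 352.1  23.1] [223.3 197.6]
tea_light 0.49 [515.1 404.8  -5.3] [234.3 186.7]
salt_shaker 0.67 [ 509.5 -390.3   -2.9] [382.5 296.5]
salt_shaker 0.63 [662.2 -41.1  -3.2] [339.1 221.8]
salt_shaker 0.28 [596.4  -8.3  -4.3] [320.3 226.5]
spice_jar 0.79 [ 418.2 -368.3   -1.4] [358.2 308.3]
spice_jar 0.79 [ 449.9 -672.2   -0.8] [441.5 360.6]
spice_jar 0.56 [ 519.1 -222.8   -0.8] [347.4 267.4]
teaspoon 0.53 [597.9  -6.6  -2.9] [320.2 225.8]
matchbox 0.52 [658.6 -42.1   0.3] [338.6 221.7]
top [[   0.    -1.     0.2  251.2]
 [  -1.    -0.     0.  -137.8]
 [  -0.    -0.2   -1.  1392.9]
 [   0.     0.     0.     1. ]]
dish 0.6 [492.6 146.2  -7.5] [238.1 254.7]
low_tin 0.78 [ 511.4 -101.    -2.1] [317.  251.7]
lemon_mid 0.54 [427.4 355.3  27.2] [165.6 271.1]
salt_shaker 0.56 [ 514.5 -389.3   -1.7] [409.3 254.3]
spice_jar 0.79 [ 518.3 -219.3   -0.4] [354.9 250.9]
spice_jar 0.65 [ 421.9 -363.2   -3.1] [400.7 283.6]
spice_jar 0.63 [ 451.9 -672.7    0.6] [501.4 277.8]
teaspoon 0.56 [494.7 145.7  -6.1] [238.2 254. ]
teaspoon 0.49 [593.6  -3.3   1.4] [287.3 224.7]
matchbox 0.61 [660.9 -40.   -2.8] [300.1 205. ]
```

View pics/scene0.png

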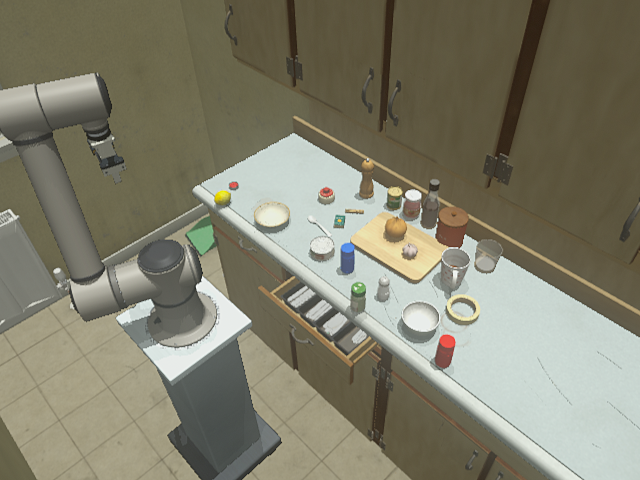

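View pics/top0.png

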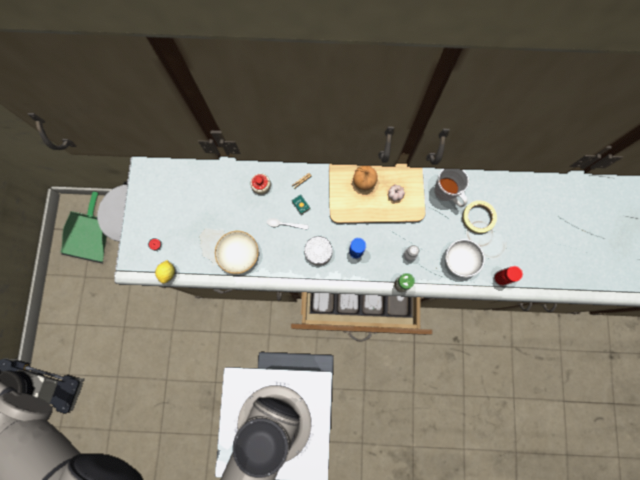

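The scene camera shows dish (273,215), low tin (322,246), lemon (223,198), tea light (234,186), green jar (358,297) and shaker (383,288). The blue jar (348,258) and red jar (445,350) are the decoys. The two cameras agree, so I'll refine with depth.

```bash
cat >> h.py <<'E'
from scipy.optimize import least_squares
np.set_printoptions(precision=1,suppress=True)
def near(pic,c,r,z0,z1):
    P=cloud(pic); m=(np.hypot(P[...,0]-c[0],P[...,1]-c[1])<r)&(P[...,2]>z0)&(P[...,2]<z1)&(pic["depth"]>0)
    return P[m],m
def circ(Q,r=None):
    c=Q[:,:2].mean(0)
    f=least_squares(lambda a:np.hypot(Q[:,0]-a[0],Q[:,1]-a[1])-(a[2] if r is None else r),[*c,r or 50],loss="soft_l1")
    return f.x
def mid(Q):  # middle of the min enclosing circle
    (x,y),r=cv2.minEnclosingCircle(Q[:,:2].astype(np.float32)); return np.array([x,y,r])
E
cat > meas.py <<'E'
from h import *
import sys
S=dict(dish=((493,142),80,29,45),low_tin=((510,-104),55,34,46),lemon=((427,353),50,8,70),tea=((515,405),30,6,25),shaker=((512,-390),35,76,100),jar=((420,-366),40,97,115))
for c in("scene","top"):
    p=manip.camera(c)
    for n,a in S.items():
        Q,m=near(p,*a); print(c,n,len(Q),"mean",Q.mean(0),"minmax mid",(Q.max(0)+Q.min(0))/2,"ext",np.ptp(Q,axis=0),"mec",mid(Q),end=" ")
        if n=="dish": print("circ",circ(Q))
        elif n=="lemon": print("ell",cv2.fitEllipse(cv2.convexHull(Q[:,:2].astype(np.float32))))
        else: print()
E
python3 meas.py
```

```text
scene dish 134 mean [496.2 149.5  34. ] minmax mid [491.5 141.8  35.9] ext [134.4 140.6  13.5] mec [491.4 141.   71.5] circ [491.8 140.1  64.4]
scene low_tin 229 mean [ 506.7 -106.    37.5] minmax mid [ 508.8 -107.    39.3] ext [89.5 88.6 10.6] mec [ 508.  -108.3   45.9] 
scene lemon 202 mean [417.3 343.5  38. ] minmax mid [423.2 348.9  33.9] ext [68.8 51.1 48. ] mec [423.1 353.5  34.8] ell ((421.7474365234375, 348.9573059082031), (53.51478958129883, 68.94132995605469), 87.8388900756836)
scene tea 56 mean [510.4 403.8  10.8] minmax mid [511.2 405.3  12.6] ext [43.8 48.4 12.8] mec [512.4 405.6  25. ] 
scene shaker 74 mean [ 506.4 -391.8   83.7] minmax mid [ 505.8 -391.2   84.5] ext [34.4 32.1 16.4] mec [ 506.2 -391.    17.8] 
scene jar 153 mean [ 414.3 -367.4  104.2] minmax mid [ 415.  -366.4  104.5] ext [46.7 48.  14.2] mec [ 414.1 -365.7   25.2] 
top dish 250 mean [498.7 150.7  34.2] minmax mid [496.2 144.   35.9] ext [134.8 132.2  13.7] mec [496.  143.6  67.7] circ [495.3 143.5  64. ]
top low_tin 536 mean [ 511.7 -105.1   37.7] minmax mid [ 511.3 -106.    39.5] ext [85.2 82.9 11.1] mec [ 512.3 -105.    43.7] 
top lemon 339 mean [424.1 350.7  45.9] minmax mid [426.1 348.6  35.9] ext [70.9 70.4 53.2] mec [428.3 346.1  39.6] ell ((429.6383361816406, 348.18646240234375), (57.16191482543945, 82.94798278808594), 47.81632995605469)
top tea 123 mean [513.7 406.4  11.9] minmax mid [513.8 409.7  12.4] ext [36.2 48.3 12.8] mec [514.9 409.3  24.7] 
top shaker 99 mean [ 511.1 -385.4   84.9] minmax mid [ 511.6 -386.9   84.8] ext [33.  32.5 16.6] mec [ 512.  -386.2   17. ] 
top jar 202 mean [ 418.6 -362.6  105.4] minmax mid [ 418.4 -362.5  104.6] ext [43.4 42.7 14.6] mec [ 418.8 -362.7   22.7]
```

```bash
cat >> h.py <<'E'
from scipy.spatial.transform import Rotation as Ro
def down(jaw):  # tool down, jaws along world angle jaw
    return (Ro.from_euler("z",jaw-np.pi/2)*Ro.from_quat([1,0,0,0])).as_quat()
def best(p,jaw):
    j0=np.array(manip.get_joints()); o=[]
    for k in(0,np.pi,-np.pi):
        s=manip.inverse_kinematics(list(p),down(jaw+k))
        if s is not None: o.append((np.abs(np.array(s)-j0).max(),jaw+k))
    return down(min(o)[1])
def go(p,jaw): manip.movep(list(map(float,p)),best(p,jaw))
def line(p,v=150,**k): return manip.servo_line(list(map(float,p)),velocity=v,**k)
DISH=np.array([493.6,142.]);TIN=np.array([510.5,-106.])
U=(TIN-DISH)/np.linalg.norm(TIN-DISH)
E
python3 - <<'E'
from h import *
for c in("scene","top"):
    p=manip.camera(c)
    for n,z in(("lemon_mid",29),("tea_light",8)):
        for r in manip.silhouettes(p,n)[:1]:
            m=r["mask"]; v,u=np.nonzero(m)
            R=p["T"][:3,:3];o=p["T"][:3,3]
            D=np.stack([(u-p["cx"])/p["fx"],(v-p["cy"])/p["fy"],np.ones(len(u))],-1)@R.T
            Q=(o+D*((z-o[2])/D[:,2:]))[:,:2]
            l,V=np.linalg.eigh(np.cov(Q.T)); a=V[:,1]*np.sign(V[0,1])
            print(c,n,round(r["p"],2),len(u),Q.mean(0),"size",4*np.sqrt(l),"ang",round(np.arctan2(a[1],a[0]),3))
q=best((425,350,150),np.pi/2); print(manip.inverse_kinematics([425,350,150],q))
E
```

```text
scene lemon_mid 0.64 253 [ 514.1 -386.8] size [ 41.3 105.5] ang 0.647
scene tea_light 0.44 184 [435.2 374.7] size [63.8 86.5] ang 0.874
top lemon_mid 0.78 343 [426.6 357.3] size [59.6 68.4] ang -0.03
top tea_light 0.7 114 [514.4 406.8] size [36.3 40.2] ang 0.958
[ 0.5  0.5  1.6 -0.   1.1 -1. ]
```

Run:
```python
from h import *
j=np.pi/2-0.03
go((425,354,110),j); t=manip.get_t()
line((425,354,22),120); manip.gripper_close(15); manip.pause(.2)
print(t,manip.get_t(),"w",manip.get_grip_width(),manip.get_force())
line((425,354,130)); print("w",manip.get_grip_width(),manip.get_force())
p=manip.camera("scene"); cv2.imwrite("pics/lem.png",cv2.resize(p["color"][100:280,120:360,::-1],None,fx=3,fy=3))
p=manip.camera("top")
print(manip.get_t())
```

```text
2.6667 4.4167 w 55.61582074968413 [0.3 1.7 3. ]
w 55.44462039337108 [-0.3  1.1 -0.6]
5.3833
```

View pics/lem.png

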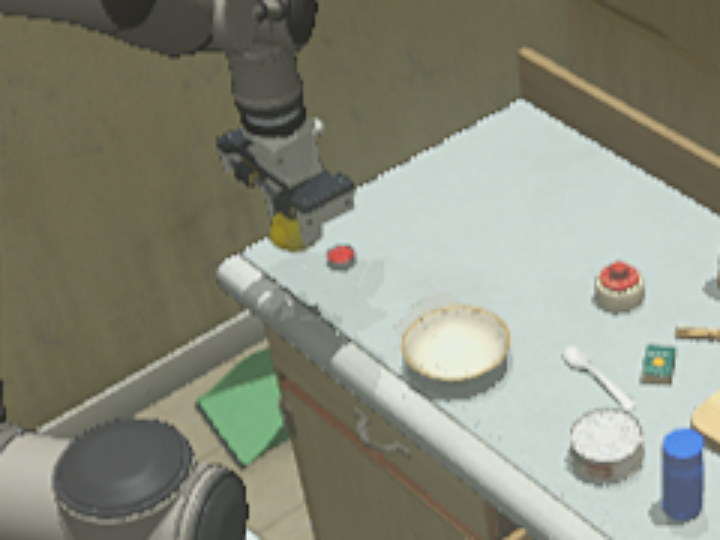

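The lemon is held (crop 290,232). I'll put it in the dish and check.

```bash
cat > chk.py <<'E'
from h import *
def sil(p,n,z,k=0):
    R=p["T"][:3,:3];o=p["T"][:3,3]; out=[]
    for r in manip.silhouettes(p,n):
        v,u=np.nonzero(r["mask"])
        D=np.stack([(u-p["cx"])/p["fx"],(v-p["cy"])/p["fy"],np.ones(len(u))],-1)@R.T
        Q=(o+D*((z-o[2])/D[:,2:]))[:,:2]; out.append((round(r["p"],2),len(u),Q.mean(0)))
    return out
E
python3 - <<'E'
from h import *
from chk import sil
j=np.pi/2-0.03
go((*DISH,130),j); print(line((*DISH,36),100,max_force=8),manip.get_ee_pos(),manip.get_force())
manip.let_go(); print(manip.get_force()); line((*DISH,120)); go((515,380,130),np.pi/2)
for c in("scene","top"):
    p=manip.camera(c); print(c,sil(p,"lemon_mid",37)); 
    for r in manip.spot_point(p,"lemon_mid"): print(r["p"],w(p,r["position"]))
    Q,m=near(p,DISH,80,29,38); Q=Q[np.hypot(*(Q[:,:2]-DISH).T)>55]; print("rim",circ(Q))
    Q,m=near(p,DISH,50,40,80); print("lemon top",len(Q),Q.mean(0),(Q.max(0)+Q.min(0))/2)
cv2.imwrite("pics/lem2.png",cv2.resize(p["color"][190:300,130:340,::-1],None,fx=3,fy=3))
print(manip.get_t())
E
```

```text
False [494.  142.2  36.5] [-0.5  0.2 -1. ]
[-0.3  0.5 -0.2]
scene [(0.53, 207, array([493.2, 136.9])), (0.22, 526, array([ 497.9, -119. ]))]
0.69 [491.1 139.2  28.1]
rim [491.9 141.3  64.3]
lemon top 152 [486.8 130.9  52.7] [489.5 135.4  53.2]
top [(0.71, 326, array([495.8, 141.3]))]
0.34 [ 514.  -387.8    0.1]
rim [495.4 143.7  63.8]
lemon top 307 [492.2 137.9  55.4] [495.5 140.   55.9]
10.1
```

View pics/lem2.png

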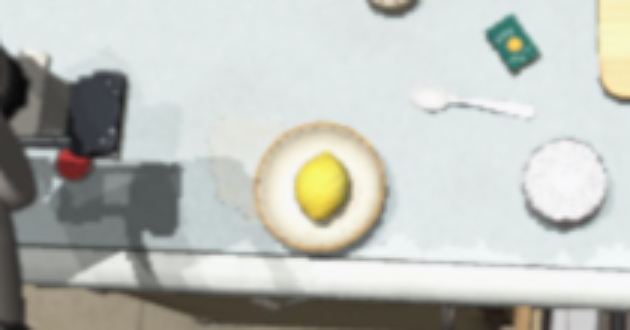

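Lemon sits in the middle of the dish (both at crop ~321,187). Next is the tea light, squeezed in two directions so it is centred in the grip.

Run:
```python
from h import *
c=(513,406)
go((*c,60),0); print(line((*c,3),100,max_force=8)); manip.gripper_close(4); print(manip.get_grip_width(),manip.get_force())
manip.let_go(); line((*c,40),150); go((*c,40),np.pi/2); line((*c,3),100,max_force=8); manip.gripper_close(6); manip.pause(.1); print(manip.get_grip_width())
line((*c,90)); print(manip.get_grip_width(),manip.get_t())
go((440,230,130),np.pi/2); go((*TIN,90),np.pi/2)
print(manip.get_grip_width(),manip.get_joints())
p=manip.camera("scene"); cv2.imwrite("pics/tea.png",cv2.resize(p["color"][170:290,220:400,::-1],None,fx=4,fy=4))
print(manip.get_t())
```

```text
False
37.266700498789305 [0.7 0.6 0.2]
37.28476049724013
36.946796179800025 18.075
37.00879486888469 [-0.3  0.5  1.7  0.   0.9 -1.9]
20.225
```

View pics/tea.png

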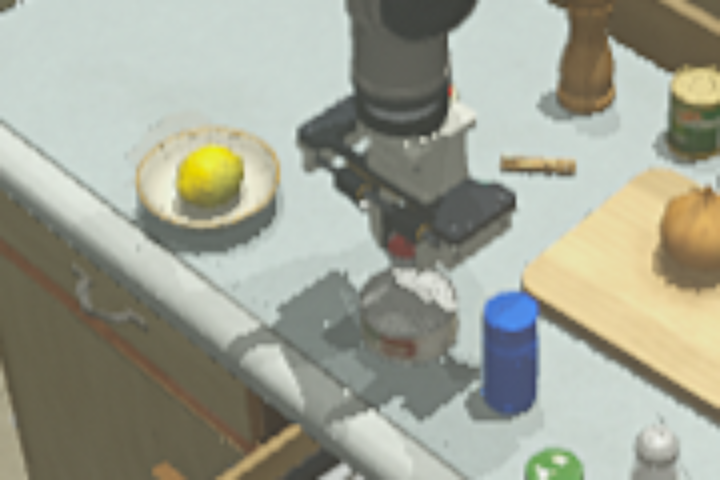

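The tea light is held over the tin. The gripper body would come close to the blue jar with jaws along y, so I'll place it with jaws along x.

Run:
```python
from h import *
go((*TIN,90),0); print(manip.get_joints()); print(line((*TIN,44),60,max_force=4),manip.get_ee_pos())
manip.let_go(); line((*TIN,110)); 
go((400,-200,150),np.pi/2)
for c in("scene","top"):
    p=manip.camera(c)
    Q,m=near(p,TIN,48,34,43); print(c,"tin",mid(Q))
    Q,m=near(p,TIN,35,49,64); print("tea",len(Q),Q.mean(0),mid(Q))
    hsv=cv2.cvtColor(p["color"],cv2.COLOR_RGB2HSV); P=cloud(p)
    r=((hsv[...,0]<8)|(hsv[...,0]>172))&(hsv[...,1]>150)&(np.hypot(P[...,0]-TIN[0],P[...,1]-TIN[1])<60)&(P[...,2]>45)
    print("red",r.sum(),P[r].mean(0))
cv2.imwrite("pics/tea2.png",cv2.resize(p["color"][200:300,220:440,::-1],None,fx=3,fy=3))
print(manip.get_t())
```

```text
[-0.4  0.5  1.7 -0.   0.9 -0.4]
False [ 510.7 -106.1   44.2]
scene tin [ 509.2 -106.2   46.4]
tea 19 [ 509.5 -103.    51.8] [ 512.5 -106.2   19.5]
red 6 [ 503.5 -107.7   51. ]
top tin [ 512.4 -105.    43.2]
tea 96 [ 513.  -107.9   52.4] [ 512.5 -107.6   19.6]
red 89 [ 511.8 -106.6   50.8]
25.4167
```

View pics/tea2.png

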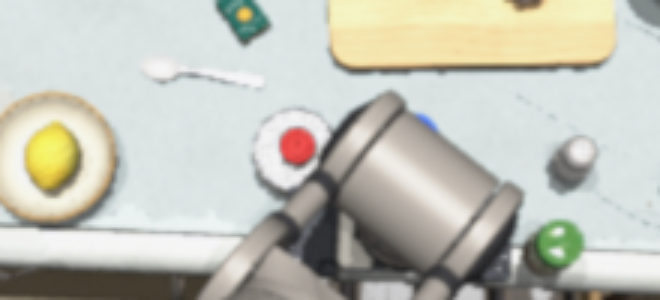

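Run:
```python
from h import *
c=(509,-389); a=np.radians(30); b=np.radians(110)
go((*c,150),a); print(line((*c,34),120,max_force=8)); manip.gripper_close(5); print(manip.get_grip_width(),manip.get_force())
manip.let_go(); line((*c,115),150); go((*c,115),b); print(line((*c,34),120,max_force=8)); manip.gripper_close(15); manip.pause(.1); print(manip.get_grip_width())
line((*c,160)); print(manip.get_grip_width(),manip.get_t())
p=manip.camera("scene"); cv2.imwrite("pics/shk.png",cv2.resize(p["color"][200:350,290:470,::-1],None,fx=4,fy=4))
print(manip.get_t())
```

```text
False
41.0711943026432 [0.7 1.7 0.9]
False
39.21938038275832
39.48694910643819 33.95
34.0
```

View pics/shk.png

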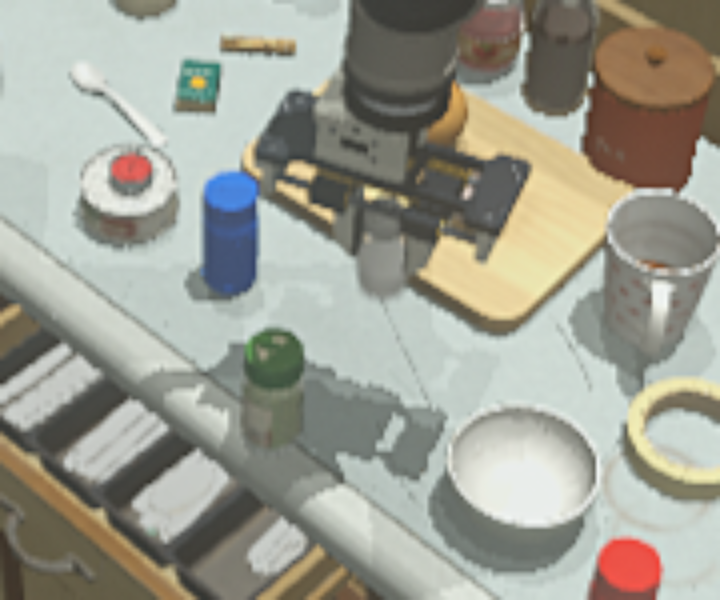

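Shaker is held (crop 380,255), with tin, jar and blue jar undisturbed. Placing it midway.

```bash
cat > final.py <<'E'
from h import *
def fine(targets,pics=None):
    for c in("scene","top"):
        p=manip.camera(c)
        Q,m=near(p,DISH,80,29,38); Q=Q[np.hypot(*(Q[:,:2]-DISH).T)>55]; d=circ(Q)[:2]
        Q,m=near(p,TIN,50,34,43); t=mid(Q)[:2]
        print(c,"dish",d,"tin",t,"dist",np.linalg.norm(t-d))
        for n,(xy,z0,z1) in targets.items():
            Q,m=near(p,xy,35,z0,z1)
            if len(Q)<5: print(n,"few"); continue
            for e in(mid(Q)[:2],((Q.max(0)+Q.min(0))/2)[:2]):
                v=e-d; u=(t-d)/np.linalg.norm(t-d); print("  ",n,len(Q),e,"along",v@u,"across",u[0]*v[1]-u[1]*v[0],"ztop",Q[:,2].max())
    return p
E
python3 - <<'E'
from h import *
from final import fine
T=(DISH+TIN)/2
go((430,-200,160),np.pi/2); go((430,0,160),np.pi/4); go((*T,120),0)
print(line((*T,35),80,max_force=6),manip.get_ee_pos(),manip.get_grip_width())
manip.let_go(); line((*T,125)); go((400,-230,160),np.pi/2)
p=fine(dict(shaker=(T,76,95),tea=(TIN,49,62)))
cv2.imwrite("pics/shk2.png",cv2.resize(p["color"][200:300,200:400,::-1],None,fx=3,fy=3))
print(manip.get_t())
E
```

```text
False [502.4  18.   35.5] 39.52881407859872
scene dish [492.3 140.5] tin [ 508.5 -108.4] dist 249.40879335303876
   shaker 12 [498.3  16.5] along 124.07793548717234 across -2.130485400828637 ztop 93.2105160942142
   shaker 12 [498.3  20.4] along 120.24106547333358 across -1.8809329810272377 ztop 93.2105160942142
   tea 20 [ 505.6 -113.9] along 254.6640369000047 across -3.256597729293432 ztop 58.107507504764044
   tea 20 [ 506.1 -113.9] along 254.69349016712505 across -2.8037459367149093 ztop 58.107507504764044
top dish [495.4 143.7] tin [ 512.  -105.7] dist 250.0086929891817
   shaker 102 [505.7  14.9] along 129.2545285197569 across 1.7585754455510116 ztop 94.84956919667434
   shaker 102 [505.   14.5] along 129.59995951238477 across 0.9848370885140607 ztop 94.84956919667434
   tea 106 [ 513.1 -108. ] along 252.3640910734561 across 0.8927196563184268 ztop 60.963342650669574
   tea 106 [ 512.8 -107.9] along 252.1867958522212 across 0.614669252546495 ztop 60.963342650669574
41.6583
```

View pics/shk2.png

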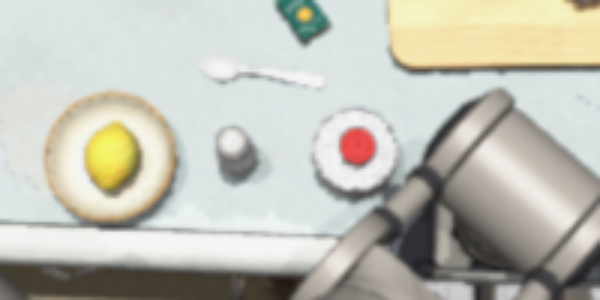

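Row looks right so far: lemon (112,157), shaker body (237,155), tea light (357,146). The arm blocks part of the scene view, so I'll check precisely once it's parked. Now the green jar.

Run:
```python
from h import *
from final import fine
c=(416.6,-364.5); J=DISH-125*U
go((*c,160),0); print(line((*c,48),120,max_force=8)); manip.gripper_close(5); print(manip.get_grip_width(),manip.get_force())
manip.let_go(); line((*c,125),150); go((*c,125),np.pi/2); print(line((*c,48),120,max_force=8)); manip.gripper_close(18); manip.pause(.1); print(manip.get_grip_width())
line((*c,150)); print(manip.get_grip_width(),manip.get_t())
go((400,-150,150),np.pi/2); go((400,100,150),np.pi/2); go((430,J[1],150),np.pi/4); go((*J,110),0)
print(line((*J,49),80,max_force=6),manip.get_ee_pos(),manip.get_grip_width())
manip.let_go(); line((*J,150)); go((300,400,200),np.pi/2)
T=(DISH+TIN)/2
p=fine(dict(shaker=(T,76,95),tea=(TIN,49,62),jar=(J,97,115)))
cv2.imwrite("pics/jar.png",cv2.resize(p["color"][200:300,140:400,::-1],None,fx=3,fy=3))
p=manip.camera("scene");cv2.imwrite("pics/jar2.png",cv2.resize(p["color"][140:300,180:400,::-1],None,fx=3.5,fy=3.5))
print(manip.get_t())
```

```text
False
45.90730004970274 [0.4 0.2 0.7]
False
45.67095146423409
46.06720867075454 50.2667
True [484.1 266.4  47.9] 45.5857430248229
scene dish [492.2 141.3] tin [ 510.6 -108. ] dist 249.9526221085017
   shaker 52 [502.3   9.5] along 132.2132116186233 across 0.3951762005632844 ztop 93.49987853545645
   shaker 52 [500.1   9.7] along 131.84362236361926 across -1.8444215771473313 ztop 93.49987853545645
   tea 50 [ 511.2 -111.2] along 253.2563849829041 across 0.31575793412054054 ztop 59.6205311083811
   tea 50 [ 510.2 -112.1] along 253.99387920421123 across -0.7320482352068751 ztop 59.6205311083811
   jar 86 [480.9 264.1] along -123.2945949580945 across -2.2938944870630724 ztop 112.87400599464331
   jar 86 [479.5 264.1] along -123.3952032182081 across -3.658421676979252 ztop 112.87400599464331
top dish [495.1 143.5] tin [ 511.8 -105.6] dist 249.71304017684304
   shaker 98 [506.   14.9] along 129.0820672903837 across 2.247957299603055 ztop 93.66740895241924
   shaker 98 [505.4  14.3] along 129.59616518930864 across 1.5475096737754885 ztop 93.66740895241924
   tea 100 [ 512.9 -107.8] along 251.9017913185529 across 0.8899337364183744 ztop 58.75761030037893
   tea 100 [ 512.7 -107.8] along 251.96098159034844 across 0.7363291728253749 ztop 58.75761030037893
   jar 199 [484.5 265.3] along -122.23498774803276 across -2.432969954059482 ztop 112.90700506815688
   jar 199 [485.1 265.4] along -122.31419517817424 across -1.8980293776406771 ztop 112.90700506815688
58.9667
```

View pics/jar2.png

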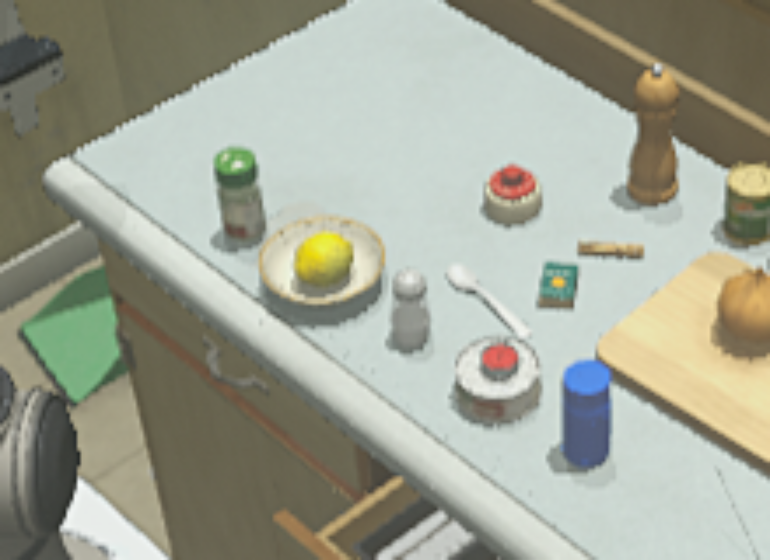

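View pics/jar.png

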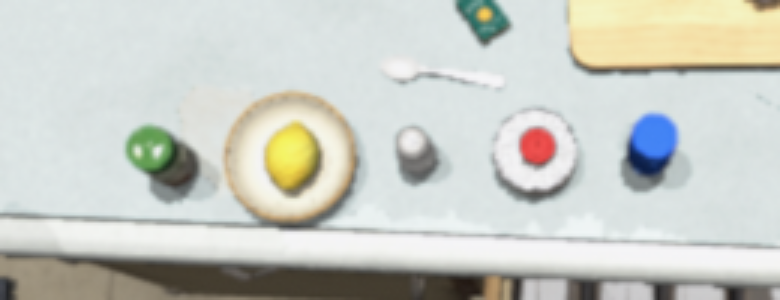

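Everything is standing. Depth puts the shaker about 4–6 mm too far toward the tin, but depth on rounded tops is biased. I'll check by fitting model silhouettes in each camera.

```bash
cat > silfit.py <<'E'
from h import *
a=np.linspace(0,2*np.pi,60,endpoint=False)
def proj(p,X):
    Y=(X-p["T"][:3,3])@p["T"][:3,:3]; return np.stack([Y[:,0]/Y[:,2]*p["fx"]+p["cx"],Y[:,1]/Y[:,2]*p["fy"]+p["cy"]],-1)
def ren(p,xy,discs):
    X=np.concatenate([np.stack([xy[0]+r*np.cos(a),xy[1]+r*np.sin(a),0*a+z],-1) for r,z in discs])
    h=cv2.convexHull(((proj(p,X)+.5)*16-8).astype(np.float32)).round().astype(np.int32)
    return h/16.
def hullc(h): m=cv2.moments(h.astype(np.float32)); return np.array([m["m10"],m["m01"]])/m["m00"],m["m00"]
M=dict(dish=[(45,0),(67,34),(66,36)],low_tin=[(43,0),(43,40)],salt_shaker=[(20,0),(22,10),(21,50),(17,74),(17,83),(9,90)],spice_jar=[(22,0),(22.5,85),(22.5,106)],tea_light=[(19,40),(19,55)])
def fit(p,n,g):
    best=None
    for r in manip.silhouettes(p,n):
        v,u=np.nonzero(r["mask"]); 
        h=cv2.findContours(r["mask"].astype(np.uint8),cv2.RETR_EXTERNAL,cv2.CHAIN_APPROX_NONE)[0]
        h=max(h,key=cv2.contourArea)
        h=cv2.convexHull(h).reshape(-1,2); c=hullc(h)[0]
        if n in("spice_jar","salt_shaker","tea_light"): c=np.array([u.mean(),v.mean()])
        c0,A=hullc(ren(p,g,M[n])); d=np.linalg.norm(c-c0)
        if d<12 and (best is None or d<best[0]): best=(d,c,A,len(u),r["p"])
    if best is None: return None
    s=least_squares(lambda x:hullc(ren(p,x,M[n]))[0]-best[1],g,diff_step=1e-2)
    return s.x,best[2],best[3],best[4]
E
python3 - <<'E'
from silfit import *
T=(DISH+TIN)/2;J=DISH-125*U
for c in("scene","top"):
    p=manip.camera(c); R={}
    for n,g in dict(dish=DISH,low_tin=TIN,salt_shaker=T,spice_jar=J,tea_light=TIN).items():
        f=fit(p,n,g); 
        if f is None: print(c,n,"none"); continue
        R[n]=f[0]; print(c,n,f[0],"areas model/mask",f[1],f[2],round(f[3],2),end=" ")
        u=R["low_tin"]-R["dish"] if "low_tin" in R and "dish" in R else TIN-DISH; u=u/np.linalg.norm(u); v=f[0]-R.get("dish",DISH)
        print("along",v@u,"across",u[0]*v[1]-u[1]*v[0])
    for n in("salt_shaker","spice_jar","tea_light","low_tin","dish","lemon_mid"):
        for r in manip.spot_point(p,n):
            q=w(p,r["position"])
            if abs(q[0]-493)<45 and q[1]>-140: print("   spot",n,round(r["p"],2),q)
E
```

```text
scene dish [493.3 143.1] areas model/mask 749.431640625 548 0.67 along 0.0 across 0.0
scene low_tin [ 509.3 -107.4] areas model/mask 539.560546875 456 0.59 along 251.03883063399132 across 0.0
scene salt_shaker [503.4  15.2] areas model/mask 252.703125 222 0.65 along 128.26345516448777 across 1.909065809364284
scene spice_jar [480.6 261.6] areas model/mask 330.33984375 330 0.87 along -119.03918268254779 across -5.116558804293391
scene tea_light [ 511.7 -109.8] areas model/mask 101.1640625 82 0.49 along 253.54919673877492 across 2.2960472166373584
   spot salt_shaker 0.56 [504.9  16.   -4.3]
   spot spice_jar 0.56 [484.9 262.9  -5.4]
   spot tea_light 0.39 [ 512.4 -112.7   38. ]
   spot low_tin 0.6 [ 511.8 -112.    -2.3]
   spot dish 0.65 [494.1 139.2   0.9]
   spot lemon_mid 0.54 [495.2 138.1  28.6]
top dish none
top low_tin [ 512.7 -104.8] areas model/mask 668.5546875 502 0.59 along 247.54114863540318 across 2.2717969406064356
top salt_shaker [506.6  16. ] areas model/mask 202.681640625 202 0.63 along 126.58720547541338 across 4.45152985371082
top spice_jar [485.1 267.2] areas model/mask 349.546875 319 0.92 along -125.53631301514174 across 0.006862427476139743
top tea_light [ 512.6 -107.4] areas model/mask 133.685546875 104 0.52 along 250.1416046160357 across 1.9861778363747682
   spot salt_shaker 0.64 [504.5  20.6  -0.2]
   spot spice_jar 0.83 [488.7 267.7  -0.4]
   spot spice_jar 0.2 [ 510.  -103.9   -0.7]
   spot tea_light 0.49 [ 511.3 -108.7   41.8]
   spot low_tin 0.8 [ 510.7 -104.8   -0.2]
   spot low_tin 0.29 [488.8 267.1  -2.9]
   spot dish 0.93 [495.8 147.5  -5.6]
   spot dish 0.57 [ 512.9 -107.9   41.5]
   spot lemon_mid 0.8 [492.7 140.5  35.5]
```

All cameras and methods agree on the direction: everything I placed sits about 2.5 mm too far toward −y relative to the fixed pieces, and the jar is also about 2 mm low in x. There is time, so I'll regrasp and shift the tea light, shaker and jar in the same order.

```bash
cat > mv.py <<'E'
from h import *
def shift(a,b,z,zup,force,lift=5):
    go((*a,zup),0); print(line((*a,z),120,max_force=8)); manip.gripper_close(force); manip.pause(.1); print(manip.get_grip_width())
    line((*a,z+lift),40); line((*b,z+lift),30); print(line((*b,z+.7),30,max_force=6),manip.get_ee_pos())
    manip.let_go(); manip.pause(.1); line((*b,zup),150)
E
python3 - <<'E'
from mv import *
from silfit import fit
from final import fine
go((420,200,170),np.pi/4); go((430,-60,160),0)
shift((510.7,-106.1),(510.2,-103.6),43.5,100,6)
shift((502.4,18),(501.4,20.5),35,125,15)
print(manip.get_t())
go((430,100,170),0); go((430,266,170),0)
shift((484.1,266.4),(486.2,268.9),48,150,18)
go((300,400,200),np.pi/2)
p=fine(dict(shaker=((501,20),76,95),tea=((510,-104),49,62),jar=((486,269),97,115)))
cv2.imwrite("pics/fin_top.png",cv2.resize(p["color"][180:300,140:400,::-1],None,fx=3,fy=3))
p=manip.camera("scene");cv2.imwrite("pics/fin_sc.png",cv2.resize(p["color"][140:300,180:400,::-1],None,fx=3.5,fy=3.5))
for r in manip.spot_point(p,"lemon_mid"): print(r["p"],w(p,r["position"]))
print(manip.get_t())
E
```

```text
False
36.89701560388367
False [ 510.  -103.5   43.9]
False
39.18903453769976
False [501.2  20.5  35.4]
71.7917
False
45.869162465270264
False [486.  268.8  48.3]
scene dish [492.1 140.8] tin [ 507.6 -106.8] dist 248.02698648718783
   shaker 58 [501.1  11.6] along 129.50082542220326 across 0.8627414344445228 ztop 94.27953981844712
   shaker 58 [499.5  11.6] along 129.41001936291156 across -0.6548297953439812 ztop 94.27953981844712
   tea 57 [ 510.9 -108.3] along 249.7896980022402 across 3.2280989522677075 ztop 61.115414377544994
   tea 57 [ 509.7 -108.3] along 249.71769455670506 across 2.0733757387689398 ztop 61.115414377544994
   jar 85 [481.5 265.5] along -125.12205984472907 across -2.87617472969957 ztop 114.69394883630684
   jar 85 [482.9 265.5] along -125.04073730498615 across -1.4262664644193341 ztop 114.69394883630684
top dish [495.3 143.7] tin [ 511.9 -105.2] dist 249.46134514164663
   shaker 102 [504.6  17.4] along 126.6783227285175 across 0.9051461739628355 ztop 94.38441404011587
   shaker 102 [504.2  17.1] along 126.9451033265627 across 0.4920595379350825 ztop 94.38441404011587
   tea 102 [ 511.3 -105.7] along 249.89608029403286 across -0.7116239888608185 ztop 61.1981552301329
   tea 102 [ 512.  -105.1] along 249.35258922087215 across 0.07208773964892856 ztop 61.1981552301329
   jar 197 [486.8 268.5] along -125.04187220262246 across -0.09052444677123717 ztop 114.56638486575525
   jar 197 [487.4 267.7] along -124.2221377740551 across 0.4140798793547029 ztop 114.56638486575525
0.6 [494.4 137.4  30. ]
79.1833
```

View pics/fin_sc.png

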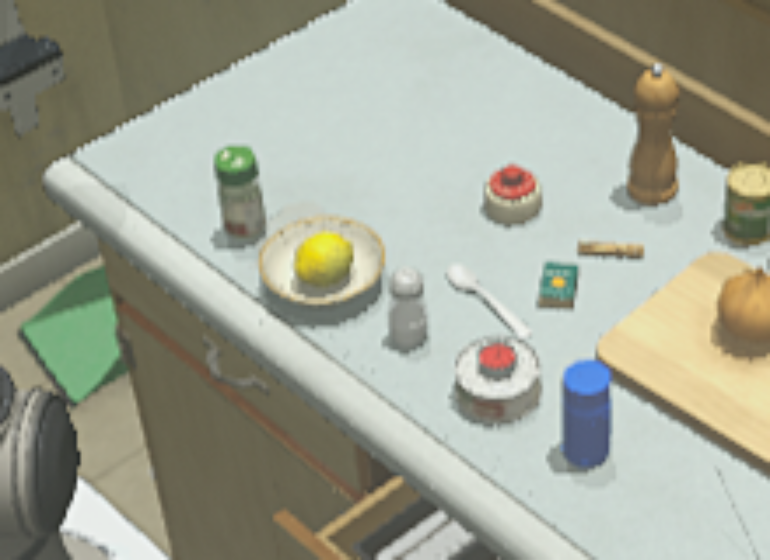

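View pics/fin_top.png

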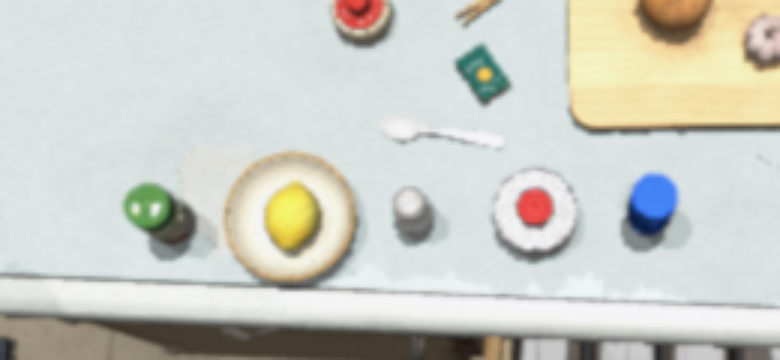

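The final views show the row in line: jar (165,218), lemon and dish (291,217), shaker (412,215), tea light and tin (535,208). Spoon and matchbox are in place. Handing in.

```bash
python3 -c "
from h import *
print(manip.get_force(),manip.get_t()); manip.close_job()"
```

```text
[ 0.3 -0.2  0.1] 79.1833
the job is handed in; nothing more can be done
```

I set out all four things in the order asked and handed the job in at 79 s. At hand-in the arm was parked clear, with about 0 N on the tool. In the last pictures the shaker, jar and tea light stood upright, and I saw no change in the teaspoon or matchbox.

After the first pass, the tea light, shaker and jar sat about 2.5 mm off along the row. I picked each up again and shifted it. I left the lemon alone in case it rolled.

| Item | Target | Last check |
|---|---|---|
| Green-lidded jar | 125 mm from the dish middle | 124–125 mm in both cameras |
| Tea light | 250 mm, on the tin's middle | 249–250 mm in both cameras |
| Salt shaker | 125 mm from the dish middle | 127 mm (top camera), 129.5 mm (scene camera) |
| Lemon | Middle of the dish | About 2–4 mm toward the tin |

- **Shaker:** the two cameras disagree. Depth on its rounded top is pulled toward the camera, so I believe it is nearer 125 mm, but I did not confirm that another way.
- **Sideways from the row line:** the top camera puts the shaker, jar and tea light within about 1 mm. The scene camera puts them up to 3 mm off, with its own estimates scattering by 2–3 mm.
- **Network checks before the shift:** the trained networks' masks and points were noisy along the row and missed the dish in the top view. I gave more weight to the depth measurements.

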